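# Refit the mill's head and open its filler cap

### The arm

A 6-joint arm with a two-finger parallel gripper is mounted at the origin on a cart in front of the work surface, level with it; the furniture and walls round the work are solid. World frame = base frame: x ahead of the robot, y to its left, z up, the work surface at z = 0. Lengths are in m, angles in rad, forces in N, time in s.
With the tool pointing down it reaches from about 0.35 to 0.975 m from the base axis. Payload 4.9 kg.
Tool frame: the origin (TCP) lies midway between the tips of the shut fingers; the grasp point (between the pads) lies 19 mm behind it; z points along the fingers, y is the line along which they close (so a half turn about z gives the same grasp; the last joint's range is limited). The gripper opens to 85 mm and grips with 20 to 120 N. Pads are 22 mm wide; open, the fingers measure 114 mm over their backs; the gripper's body (76 mm by 85 mm) begins 54 mm behind the grasp point. The pads swing forward as they close: fully open they stand 13 mm farther back than shut.
Start: joints at [1.134, 0.053, 1.613, -0, 1.476, -0.119], TCP at [0.195, 0.594, 0.231] pointing down, gripper open.
Joint ranges: [-3.01, 3.01], [-1.01, 2.22], [0.06, 2.58], [-1.02, 4.17], [0.09, 2.62], [-3.14, 3.14]. Speed limits (rad/s): [2.57, 2.57, 3.14, 3.14, 3.14, 3.14].

### API

Orientations are given as a unit quaternion [w, x, y, z].
In Python, from plant import manip gives the robot as it stands.
- The arm moves only by the tool carry_out, never from a script. Its argument "moves" is a list of rows, each a list of 7 numbers: the opening, from 0 (shut) to 1 (fully open), then the shift along the tool's x, y, z normalised to -1 to 1, where 1 is 0.4 m, then the turn, a rotation vector about the tool's x, y, z normalised to -1 to 1, where 1 is 0.5 rad. In form: [[grip, dx, dy, dz, rx, ry, rz], ...]. A call has 1 to 8 rows; each row is the pose to reach, as a shift and turn from the pose commanded when the call began, along the tool's axes at that moment; what a row does not reach only later rows make up. A row lasts 1/12 s, in which the tool goes at most 41.7 mm and 7.16 degrees, less where a joint would pass 70% of its speed; a pose out of reach is approached as far as the arm can. A call with a number of a shift or a turn outside -1 to 1 is refused whole. A call with a gripper value outside its range is refused whole. The fingers move at their own pace and stop on an object; the grip force is fixed at half the most. Time passes only in rows, so rows that repeat a pose let the fingers close. It gives the time, the measured TCP pose, the force and the opening at its end, in the units of the state.
- manip.state(): the state, without advancing time (a new reading comes with each control period).
- manip.grab_frame(name): name is "side" or "top"; returns the picture (480x640x3 uint8, red, green, blue); there is no depth.
- manip.camera_info(name): a dict with "intrinsics" (3x3 intrinsics, pixels), "extrinsics" (4x4, takes a point from world to camera coordinates). Camera axes: x right, y down, z forward; pixel columns grow to the right and rows downward; lengths in m; the calibration is good to about 2 mm. A picture is of the moment at which its call begins. camera_info takes no time and is no camera call.
- manip.job_done(): hands the job in, once; it reports no verdict.
The state is a dict: "time": time; "joint_pos": joint angles; "joint_vel": joint speeds; "joint_efforts": joint torques, N m; "tool_pos": TCP position; "tool_rot": TCP orientation; "contact_force": force on the tool from outside, world axes, zero at the start; "ft_torque": the same for the moment, N m; "gripper_width": opening from 0.0 (shut) to 1.0 (fully open).
Only numpy, scipy, OpenCV 4.12 (cv2) and the standard library are available. Lean on these libraries where they do the work, as an engineer would, in place of code of your own. Each camera call takes 0.05 s, during which the arm holds its last target. There are 200 camera calls.

### The job

The pepper mill has just been cleaned and is to be refilled. Take its head by the square wooden grip, with the filler cap still sitting on it, turn it to suit the square drive spindle and lower it by hand until it sits fully home on the mill, then let go of it. Then lift the filler cap off alone, leaving the head seated undisturbed, and finish holding the cap in the gripper at least 5 cm clear above the head, ready for the peppercorns; do not shove or tip the mill, and leave the other things on the worktop where they are.

Things in the scene. Friction and masses are not known exactly. Their poses are not given: they have to be found in the camera images.
- mill: the mill's body, loose on the worktop: a round turned wooden body 74 mm across and 90 mm tall with steel foot and rim rings and an open hopper mouth 58 mm wide at the top (rim at z = 90 mm); about 0.7 kg. Origin: centre of its underside; z up. A thick wall shelf overhangs the back of the worktop: front edge at x = 0.58 m, underside 0.45 m up; keep the wrist clear of it.
- spindle_tip (a point): centre of the top end of the mill's square steel drive spindle, on the mill's axis, 112 mm above its underside (22 mm above the rim). 10 mm square, the top 4 mm tapered to 5.4 mm; the point's x, y are square to its faces. It turns about z against slight friction (0.03 N m) and stands at a different angle each time. Four feed paddles in line with its faces, 42 mm across, show in the hopper.
- head: the mill's head (inner lid), standing on the worktop with the cap on; 0.18 kg. Round steel spigot 54 mm across at z 0-10 mm (enters the hopper mouth, 2 mm to spare all round); round steel flange 69 mm across at z 10-16 mm (rests on the mill's rim). Origin: centre of its underside; x, y square to its grip and socket. Home, its origin is 80 mm above the mill's origin, on the mill's axis.
- grip (a point): centre of the head's wooden grip: a rounded square 52 mm across its flats, 24 mm tall (z 16 to 40 mm above the head's origin, the point at 28 mm), to be pinched across two facing flats; x, y square to the flats. A round steel filler neck 38 mm across rises 16 mm from the grip's top, under the cap.
- socket (a point): lower mouth of the square through-socket in the middle of the head, 2 mm above the head's origin: 11.6 mm square, sides parallel to the grip's flats (x, y square to them), so any of four quarter turns fits the spindle. Out of line it stops on the spindle's end, 30 mm above home.
- cap: the filler cap (the outer lid): an upturned round wooden cup 46 mm across and 38 mm tall (straight side 30 mm, low dome, small steel button), 0.05 kg, sitting loosely over the filler neck on top of the grip with 1.5 mm to spare round the neck; nothing locks it, it lifts straight off. Origin: centre of its lower, open edge. In place it is 40 mm above the head's origin.
- pinch_pot: speckled little salt dish 67 mm across, 30 mm tall, between the mill and the head; leave alone. Origin: centre of its underside.
- teaspoon: teaspoon with a red handle, 132 mm long, lying behind the pinch pot; leave alone. Origin: under its middle.
- salt_pot: turned wooden salt pot with a lid, 69 mm across, 58 mm tall, behind the work; leave alone. Origin: centre of its underside.
- spice_jar: spice jar with a red cap, 47 mm across, 97 mm tall, behind the work; leave alone. Origin: centre of its underside.
- dessert_bowl: small fluted bowl 92 mm across, 48 mm tall, to the right; leave alone. Origin: centre of its underside.
- mandarin: mandarin 64 mm across, 54 mm tall, at the right; leave alone. Origin: centre of its underside.
- mug: white mug 82 mm across, 91 mm tall, with a handle, at the left; leave alone. Origin: centre of its underside.
- notebook: closed notebook 210 x 152 mm, 14 mm thick, flat at the left; leave alone. Origin: centre of its underside.
Not all that is in view belongs to the job. What is shaped like the head but pink or yellow is not meant.

How it is judged:
By the outcome, as a careful person would: the job done as asked, in the order asked, and still so for the second after the job is handed in, while the arm keeps its last pose, push and grip.
It also fails if it takes over 51 s, if anything falls off the work surface, if the arm or the gripper's body presses on something with over 40 N, if the wrist force passes 120 N, or if a joint passes its speed limit or range.

## Working session

There is one attempt and no reset: what is moved stays moved. The work goes in short steps, Python scripts to look and compute and a tool call to move; the robot and the scene stay as the last step left them, time stands still between calls to the robot, and variables do not carry over. Pictures are saved under pics/ and viewed, on a budget of 10 in all, crops included, one or two more only if the job needs it, and the job is handed in when it is done.

Besides the shell and the picture viewer there is one more tool, called after "Request:" in YAML: its name, and indented under it one key for each argument. carry_out: Moves the arm, as the interface text tells. Scaled input: -1 to 1 covers 0.4 m each way for a shift and 0.5 rad each way for a turn. Its arguments: {"type":"object","properties":{"moves":{"type":"array"}},"required":["moves"]}

```bash
mkdir -p pics; ls
python3 - <<'E'
from plant import manip
import cv2
for n in("side","top"):
    c=manip.camera_info(n);print(n,c["intrinsics"],c["extrinsics"])
    cv2.imwrite(f"pics/{n}0.png",manip.grab_frame(n)[:,:,::-1])
print(manip.state())
E
```

```text
pics
side [[438.0482436    0.         320.0456887 ]
 [  0.         438.0482436  241.88624331]
 [  0.           0.           1.        ]] [[-0.97181367 -0.2342222   0.02679845  0.46646563]
 [-0.1196676   0.39215864 -0.91208074  0.15605182]
 [ 0.20312031 -0.88957943 -0.40913393  1.42777402]
 [ 0.          0.          0.          1.        ]]
top [[453.74509822   0.         321.11676683]
 [  0.         453.74509822 239.12642625]
 [  0.           0.           1.        ]] [[ 0.00139717 -0.99971905 -0.02366167  0.01711008]
 [-0.98477633  0.00273738 -0.17380473  0.47409972]
 [ 0.17382067  0.02354429 -0.98449583  1.23455375]
 [ 0.          0.          0.          1.        ]]
{'time': 0.1, 'joint_pos': array([ 1.13401849e+00,  5.33114146e-02,  1.61416164e+00, -7.57245689e-06,
        1.47598499e+00, -1.18981469e-01]), 'joint_vel': array([-0.00042588, -0.00206871, -0.00228958, -0.00060165,  0.00145207,
       -0.0022161 ]), 'joint_efforts': array([-2.71540239e-04, -3.94905531e+01, -3.71363139e+01, -1.46909210e-04,
        4.01093755e-03, -1.51775527e-05]), 'tool_pos': array([0.19504755, 0.59319436, 0.23017024]), 'tool_rot': array([-2.52229587e-04,  1.58229939e-01,  9.87401852e-01, -8.97948462e-04]), 'contact_force': array([-0.39771677,  0.7569397 , -0.16776762]), 'ft_torque': array([ 0.03204275, -0.07232293, -0.00808961]), 'gripper_width': 0.9988507075592066}
```

View pics/top0.png

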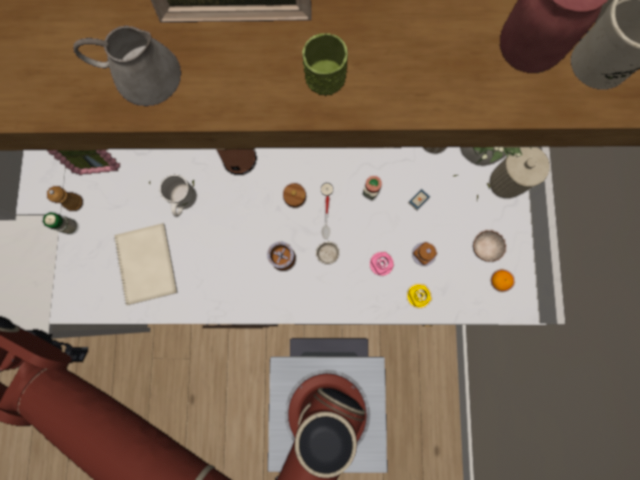

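View pics/side0.png

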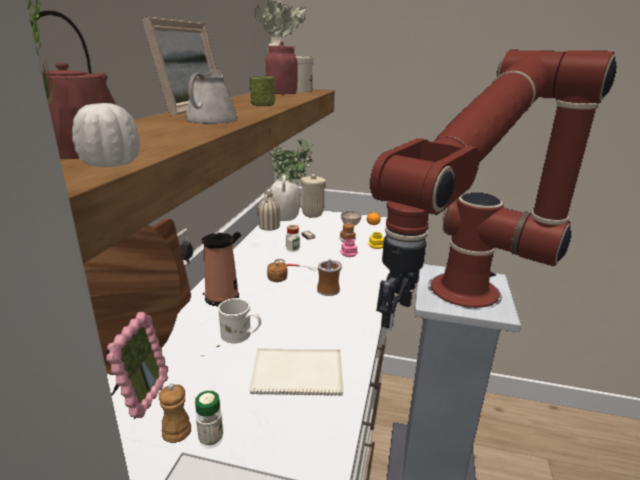

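The top view shows the mill at about (281,256), the head with its cap at about (426,253), the pinch pot at (328,253), and the pink and yellow decoys at (382,263) and (420,295). In the side view the mill is at (329,277) and the head at (348,232). Next I'll enlarge the mill and the head.

```bash
cat > h.py <<'E'
import numpy as np,cv2
from plant import manip
def cam(n):
    c=manip.camera_info(n);return np.array(c["intrinsics"]),np.array(c["extrinsics"])
def ray(n,u,v,z):
    K,E=cam(n);R,t=E[:3,:3],E[:3,3];d=R.T@np.linalg.solve(K,[u,v,1.]);o=-R.T@t
    return o+d*(z-o[2])/d[2]
def proj(n,p):
    K,E=cam(n);q=K@(E[:3,:3]@np.asarray(p,float)+E[:3,3]);return q[:2]/q[2]
def crop(im,u,v,r,s):
    return cv2.resize(im[v-r:v+r,u-r:u+r],(s,s),interpolation=cv2.INTER_CUBIC)
E
python3 - <<'E'
from h import *
t=cv2.imread("pics/top0.png");s=cv2.imread("pics/side0.png")
a=np.vstack([np.hstack([crop(t,281,256,20,400),crop(t,426,253,20,400)])])
b=np.hstack([crop(s,329,277,25,400)[:200*2:1][:200],crop(s,348,232,25,400)[100:300]])
cv2.imwrite("pics/c1.png",np.vstack([a,b]))
print(ray("top",281,256,.1),ray("top",426,253,.07),ray("top",328,253,.03))
E
```

```text
[0.41836337 0.1224931  0.1       ] [ 0.43001088 -0.26927051  0.07      ] [ 0.43636028 -0.00242044  0.03      ]
```

View pics/c1.png

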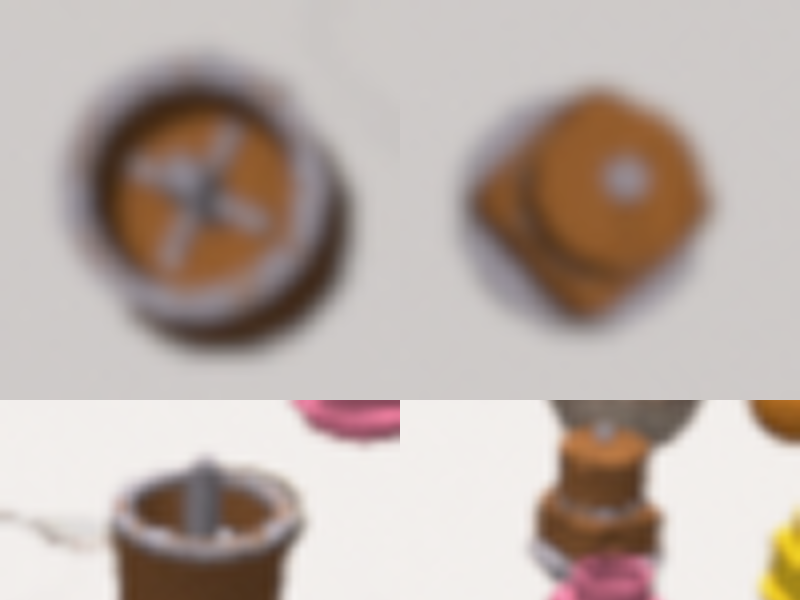

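The crop shows the four paddle tips at crop (230,132), (265,222), (170,262) and (130,163). The spindle tip leans up and left to about (177,168), and the mill's rim is centred near (198,187). The head's grip has its corners at about (468,203), (585,320), (715,205) and (600,85). In the side view the spindle tip is at crop (205,462).

Run:
```python
from h import *
from scipy.spatial.transform import Rotation as Ro
T=lambda X,Y:(261+X/10-.5,236+Y/10-.5)
print("rim",ray("top",*T(198,187),.09),"tip top",ray("top",*T(177,168),.112),"tip side",ray("side",329.1,259.6,.112))
P=[ray("top",*T(*p),.07)[:2] for p in[(230,132),(170,262),(130,163),(265,222)]]
for a,b in((0,1),(2,3)):
    d=P[b]-P[a];print("paddle",np.degrees(np.arctan2(d[1],d[0]))%90,np.linalg.norm(d),(P[a]+P[b])/2)
t=cv2.imread("pics/top0.png");r=20;u,v=426,253
c=crop(t,u,v,r,800);h=cv2.cvtColor(c,cv2.COLOR_BGR2HSV)
m=cv2.inRange(h,(3,90,40),(22,255,255));cs=cv2.findContours(m,0,1)[0];k=max(cs,key=cv2.contourArea)
rc=cv2.minAreaRect(k);print(rc)
q=np.array([ray("top",u-r+x/20-.5,v-r+y/20-.5,.04) for x,y in cv2.boxPoints(rc)])
print("grip",q.mean(0),[ (np.linalg.norm(e),np.degrees(np.arctan2(e[1],e[0]))%90) for e in np.diff(q,axis=0)])
# steel button
print("button top",ray("top",406+(627-400)/10-.5,233+17.8-.5,.077),"side",ray("side",323+(604-400)/8-.5,207+(430-400+100)/8-.5,.077))
q=manip.state()["tool_rot"];print(Ro.from_quat(np.roll(q,-1)).as_matrix().round(4))
```

```text
rim [0.42464664 0.12559912 0.09      ] tip top [0.42659803 0.12873158 0.112     ] tip side [0.42278723 0.13092019 0.112     ]
paddle 66.16219774498222 0.03924000841583628 [0.4247769  0.12728278]
paddle 66.3130477846694 0.0407776656583298 [0.4259919  0.12803699]
((398.0546875, 396.2230224609375), (355.4082946777344, 399.318359375), 48.46822738647461)
grip [ 0.43638851 -0.27394408  0.04      ] [(np.float64(0.05691365604147787), np.float64(41.045228315017994)), (np.float64(0.048926027882495435), np.float64(39.5814200825416)), (np.float64(0.056583731122947394), np.float64(40.83272336097093))]
button top [ 0.4363664  -0.27401985  0.077     ] side [ 0.43556093 -0.27897307  0.077     ]
[[-9.499e-01  3.125e-01 -8.000e-04]
 [ 3.125e-01  9.499e-01 -1.700e-03]
 [ 2.000e-04 -1.900e-03 -1.000e+00]]
```

```bash
cat >> h.py <<'E'
from scipy.spatial.transform import Rotation as Ro
def go(x,y,z,yaw):
    "numbers for a move to TCP x,y,z with tool y axis at yaw deg, tool down"
    s=manip.state();R=Ro.from_quat(np.roll(s["tool_rot"],-1));c=np.radians(yaw)
    Y=np.array([np.cos(c),np.sin(c),0]);Z=np.array([0,0,-1.]);G=np.c_[np.cross(Y,Z),Y,Z]
    d=R.inv().apply(np.array([x,y,z])-s["tool_pos"]);w=(R.inv()*Ro.from_matrix(G)).as_rotvec()
    print("go",np.r_[d/.4,w/.5].round(4),"rows",np.linalg.norm(d)/.0417,np.degrees(np.linalg.norm(w))/7.16)
def st():
    s=manip.state();y=Ro.from_quat(np.roll(s["tool_rot"],-1)).as_matrix()[:,1]
    print(s["time"],s["tool_pos"].round(4),"yaw",np.degrees(np.arctan2(y[1],y[0])).round(2),"tilt",y[2].round(4),"F",s["contact_force"].round(2),"T",s["ft_torque"].round(2),"w",round(s["gripper_width"],4))
E
python3 -c "
from h import *
st();go(.42,.3,.23,50);go(.436,-.275,.23,41)"
```

```text
0.1 [0.195  0.5932 0.2302] yaw 71.79 tilt -0.0019 F [-0.4   0.76 -0.17] T [ 0.03 -0.07 -0.01] w 0.9989
go [-7.633e-01 -5.206e-01  1.200e-03 -3.700e-03  3.000e-04  7.607e-01] rows 8.862089661932629 3.0435628505175156
go [-1.2504e+00 -1.8736e+00  3.6000e-03 -3.7000e-03  6.0000e-04  1.0748e+00] rows 21.606961560067113 4.3005352071001886
```

Request:
carry_out:
  moves:
    - [1, -0.76, -0.52, 0, -0.004, 0, 0.76]
    - [1, -0.76, -0.52, 0, -0.004, 0, 0.76]
    - [1, -0.76, -0.52, 0, -0.004, 0, 0.76]
    - [1, -0.76, -0.52, 0, -0.004, 0, 0.76]
    - [1, -0.76, -0.52, 0, -0.004, 0, 0.76]
    - [1, -0.76, -0.52, 0, -0.004, 0, 0.76]
    - [1, -0.76, -0.52, 0, -0.004, 0, 0.76]
    - [1, -0.76, -0.52, 0, -0.004, 0, 0.76]

```text
time: 0.77
tool_pos: [0.3983, 0.327, 0.2309]
tool_rot: [0.0, 0.342, 0.94, 0.001]
contact_force: [0.2, 0.4, -0.0]
gripper_width: 0.998
```

```bash
python3 -c "
from h import *
st();go(.43,.0,.23,41);go(.436,-.275,.23,41)"
```

```text
0.7667 [0.3983 0.327  0.2309] yaw 50.04 tilt 0.0016 F [ 0.18  0.45 -0.01] T [0.02 0.02 0.  ] w 0.9978
go [-0.5858 -0.5757  0.0011  0.0032 -0.0012  0.3154] rows 7.8787407332849675 1.2619670570594346
go [-1.0389 -1.093  -0.      0.0032 -0.0012  0.3154] rows 14.465003472544486 1.2619670570594346
```

Request:
carry_out:
  moves:
    - [1, -0.586, -0.576, 0, 0.003, 0, 0.315]
    - [1, -0.586, -0.576, 0, 0.003, 0, 0.315]
    - [1, -0.586, -0.576, 0, 0.003, 0, 0.315]
    - [1, -0.586, -0.576, 0, 0.003, 0, 0.315]
    - [1, -0.586, -0.576, 0, 0.003, 0, 0.315]
    - [1, -0.586, -0.576, 0, 0.003, 0, 0.315]
    - [1, -0.586, -0.576, 0, 0.003, 0, 0.315]
    - [1, -0.586, -0.576, 0, 0.003, 0, 0.315]

```text
time: 1.43
tool_pos: [0.4288, -0.0005, 0.2305]
tool_rot: [-0.0, 0.415, 0.91, 0.0]
contact_force: [0.9, 0.2, 0.1]
gripper_width: 0.999
```

```bash
python3 -c "
from h import *
st();go(.436,-.275,.15,41)"
```

```text
1.4333 [ 0.4288 -0.0005  0.2305] yaw 40.96 tilt 0.0003 F [0.93 0.15 0.13] T [ 0.01 -0.06  0.03] w 0.9992
go [-5.301e-01 -4.364e-01  2.010e-01  6.000e-04 -5.000e-04 -1.500e-03] rows 6.862703359199847 0.006733441094063034
```

Request:
carry_out:
  moves:
    - [1, -0.53, -0.436, 0.2, 0, 0, 0]
    - [1, -0.53, -0.436, 0.2, 0, 0, 0]
    - [1, -0.53, -0.436, 0.2, 0, 0, 0]
    - [1, -0.53, -0.436, 0.2, 0, 0, 0]
    - [1, -0.53, -0.436, 0.2, 0, 0, 0]
    - [1, -0.53, -0.436, 0.2, 0, 0, 0]
    - [1, -0.53, -0.436, 0.2, 0, 0, 0]
    - [1, -0.53, -0.436, 0.2, 0, 0, 0]

```text
time: 2.1
tool_pos: [0.435, -0.2767, 0.1477]
tool_rot: [-0.002, 0.417, 0.909, -0.0]
contact_force: [-0.3, 1.0, -0.7]
gripper_width: 1.002
```

```bash
python3 -c "
from h import *
st();go(.436,-.275,.015,41);
s=cv2.cvtColor(manip.grab_frame('side'),cv2.COLOR_RGB2BGR);t=cv2.cvtColor(manip.grab_frame('top'),cv2.COLOR_RGB2BGR)
cv2.imwrite('pics/c2.png',np.hstack([crop(s,348,225,40,400),crop(t,426,253,40,400)]))"
```

```text
2.1 [ 0.435  -0.2767  0.1477] yaw 40.68 tilt -0.0019 F [-0.35  0.95 -0.67] T [ 0.03 -0.06 -0.02] w 1.0017
go [ 0.0004  0.0053  0.3317 -0.0037 -0.0074 -0.011 ] rows 3.1825976079705636 0.05505392650369026
```

View pics/c2.png

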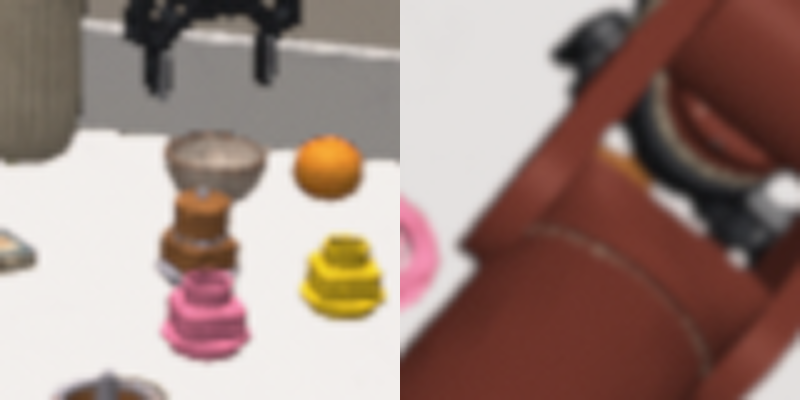

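The gripper stands over the head in the side view, with fingertips at crop (158,90) and (265,80) and the button at (202,190), so it is within a few mm of centre. I'll squeeze lightly twice, on flats at right angles, to centre the head in the gripper.

Request:
carry_out:
  moves:
    - [1, 0, 0.005, 0.1, 0, -0.007, -0.01]
    - [1, 0, 0.005, 0.2, 0, -0.007, -0.01]
    - [1, 0, 0.005, 0.28, 0, -0.007, -0.01]
    - [1, 0, 0.005, 0.33, 0, -0.007, -0.01]
    - [1, 0, 0.005, 0.33, 0, -0.007, -0.01]
    - [0.7, 0, 0.005, 0.33, 0, -0.007, -0.01]
    - [0.63, 0, 0.005, 0.33, 0, -0.007, -0.01]
    - [0.55, 0, 0.005, 0.33, 0, -0.007, -0.01]

```text
time: 2.87
tool_pos: [0.44, -0.2724, 0.0215]
tool_rot: [0.004, 0.412, 0.911, -0.001]
contact_force: [-1.6, -0.1, 9.1]
gripper_width: 0.606
```

```bash
python3 -c "
from h import *
st()"
```

```text
2.8667 [ 0.44   -0.2724  0.0215] yaw 41.34 tilt 0.0004 F [-1.61 -0.12  9.15] T [ 0.26 -0.31  0.01] w 0.6056
```

Request:
carry_out:
  moves:
    - [0.5, 0, 0, 0, 0, 0, 0]
    - [0.5, 0, 0, 0, 0, 0, 0]
    - [0.5, 0, 0, -0.003, 0, 0, 0]
    - [0.5, 0, 0, -0.003, 0, 0, 0]

```text
time: 3.2
tool_pos: [0.4396, -0.2721, 0.0218]
tool_rot: [0.003, 0.412, 0.911, -0.001]
contact_force: [0.7, 0.9, 5.7]
gripper_width: 0.593
```

```bash
python3 -c "
from h import *
st();manip.grab_frame('side');st();manip.grab_frame('side');st();print(manip.state()['joint_pos'])"
```

```text
3.2 [ 0.4396 -0.2721  0.0218] yaw 41.28 tilt 0.0012 F [0.67 0.91 5.72] T [ 0.05 -0.01  0.  ] w 0.5927
3.25 [ 0.4396 -0.2721  0.0218] yaw 41.28 tilt 0.0012 F [-0.42  0.07  7.24] T [ 0.1  -0.02  0.03] w 0.5916
3.3 [ 0.4396 -0.2721  0.0218] yaw 41.28 tilt 0.0012 F [0.67 1.45 7.79] T [0.16 0.02 0.  ] w 0.5932
[-6.98366284e-01  2.45595741e-02  2.01906922e+00  2.41143479e-04
  1.09161098e+00 -1.41894210e+00]
```

Request:
carry_out:
  moves:
    - [1, 0, 0, 0, 0, 0, 0]
    - [1, 0, 0, 0, 0, 0, 0]
    - [1, 0, 0, 0, 0, 0, 0]
    - [1, 0, 0, 0, 0, 0, 0]
    - [1, 0, 0, 0, 0, 0, 1]
    - [1, 0, 0, 0, 0, 0, 1]
    - [1, 0, 0, 0, 0, 0, 1]
    - [1, 0, 0, 0, 0, 0, 1]

```text
time: 3.97
tool_pos: [0.438, -0.271, 0.0194]
tool_rot: [0.001, 0.627, 0.779, -0.0]
contact_force: [-0.2, -0.3, -0.5]
gripper_width: 0.999
```

Request:
carry_out:
  moves:
    - [1, 0, 0, 0, 0, 0, 1]
    - [1, 0, 0, 0, 0, 0, 1]
    - [1, 0, 0, 0, 0, 0, 1]
    - [1, 0, 0, 0, 0, 0, 1]
    - [1, 0, 0, 0, 0, 0, 1]

```text
time: 4.38
tool_pos: [0.438, -0.271, 0.0194]
tool_rot: [0.001, 0.799, 0.601, 0.0]
contact_force: [-0.3, -0.2, 0.3]
gripper_width: 1.0
```

Request:
carry_out:
  moves:
    - [1, 0, 0, 0, 0, 0, 1]
    - [1, 0, 0, 0, 0, 0, 1]
    - [1, 0, 0, 0, 0, 0, 1]
    - [1, 0, 0, 0, 0, 0, 1]
    - [1, 0, 0, 0, 0, 0, 1]
    - [1, 0, 0, 0, 0, 0, 1]
    - [1, 0, 0, 0, 0, 0, 1]

```text
time: 4.97
tool_pos: [0.4382, -0.2711, 0.0196]
tool_rot: [0.001, 0.922, 0.387, 0.001]
contact_force: [-0.5, -0.8, -0.1]
gripper_width: 0.997
```

```bash
python3 -c "
from h import *
manip.grab_frame('side');manip.grab_frame('side');st();go(.4396,-.2721,.016,-48.7)"
```

```text
5.0667 [ 0.4383 -0.2712  0.0197] yaw -44.52 tilt 0.0028 F [-0.49 -0.03 -0.47] T [-0.01  0.    0.03] w 0.9963
go [ 0.0006  0.004   0.0093  0.0056 -0.0005  0.1458] rows 0.09758822565730484 0.583858186024826
```

Request:
carry_out:
  moves:
    - [1, 0, 0.003, 0.008, 0.005, 0, 0.14]
    - [1, 0, 0.003, 0.008, 0.005, 0, 0.14]
    - [0.65, 0, 0.003, 0.008, 0.005, 0, 0.14]
    - [0.6, 0, 0.003, 0.008, 0.005, 0, 0.14]
    - [0.55, 0, 0.003, 0.008, 0.005, 0, 0.14]
    - [0.4, 0, 0.003, 0.008, 0.005, 0, 0.14]
    - [0.3, 0, 0.003, 0.008, 0.005, 0, 0.14]
    - [0.3, 0, 0.003, 0.008, 0.005, 0, 0.14]

```text
time: 5.73
tool_pos: [0.4395, -0.2723, 0.0171]
tool_rot: [0.001, 0.936, 0.353, 0.0]
contact_force: [-0.0, -0.5, 3.4]
gripper_width: 0.592
```

```bash
python3 -c "
from h import *
st();manip.grab_frame('side');manip.grab_frame('side');st();go(.4396,-.2721,.2,-24)"
```

```text
5.7333 [ 0.4395 -0.2723  0.0171] yaw -48.65 tilt 0.0013 F [-0.03 -0.45  3.44] T [0.1  0.09 0.06] w 0.592
5.8333 [ 0.4395 -0.2723  0.0171] yaw -48.65 tilt 0.0013 F [-0.69  0.23  3.19] T [0.09 0.1  0.04] w 0.5987
go [ 7.000e-04  4.000e-04 -4.573e-01  2.600e-03 -2.000e-04 -8.604e-01] rows 4.386270419469089 3.4424927508629066
```

Request:
carry_out:
  moves:
    - [0, 0, 0, -0.05, 0, 0, 0]
    - [0, 0, 0, -0.14, 0, 0, -0.1]
    - [0, 0, 0, -0.23, 0, 0, -0.3]
    - [0, 0, 0, -0.32, 0, 0, -0.5]
    - [0, 0, 0, -0.4, 0, 0, -0.7]
    - [0, 0, 0, -0.45, 0, 0, -0.86]
    - [0, 0, 0, -0.45, 0, 0, -0.86]
    - [0, 0, 0, -0.45, 0, 0, -0.86]

```text
time: 6.5
tool_pos: [0.4391, -0.2721, 0.1965]
tool_rot: [0.001, 0.839, 0.544, 0.0]
contact_force: [-0.2, 0.7, -2.1]
gripper_width: 0.592
```

```bash
python3 -c "
from h import *
manip.grab_frame('side');manip.grab_frame('side');st();go(.4255,.128,.2,-24)"
```

```text
6.6 [ 0.4378 -0.271   0.1934] yaw -24.13 tilt -0.0042 F [ 0.54  0.11 -2.32] T [ 0.02 -0.01 -0.02] w 0.5957
go [ 0.8977 -0.4358 -0.0134 -0.0085 -0.0028 -0.0044] rows 9.573421697480565 0.03989506570551434
```

Request:
carry_out:
  moves:
    - [0, 0.06, -0.03, -0.013, 0, 0, 0]
    - [0, 0.15, -0.073, -0.013, 0, 0, 0]
    - [0, 0.24, -0.117, -0.013, 0, 0, 0]
    - [0, 0.33, -0.16, -0.013, 0, 0, 0]
    - [0, 0.42, -0.204, -0.013, 0, 0, 0]
    - [0, 0.51, -0.248, -0.013, 0, 0, 0]
    - [0, 0.58, -0.282, -0.013, 0, 0, 0]
    - [0, 0.62, -0.301, -0.013, 0, 0, 0]

```text
time: 7.27
tool_pos: [0.428, 0.0067, 0.1983]
tool_rot: [-0.002, 0.838, 0.545, -0.002]
contact_force: [1.3, 0.6, -2.7]
gripper_width: 0.594
```

```bash
python3 -c "
from h import *
manip.grab_frame('side');manip.grab_frame('side');st();go(.4255,.128,.2,-23.8)"
```

```text
7.3667 [0.4283 0.0061 0.1985] yaw -23.84 tilt -0.0049 F [ 0.5  -0.07 -2.97] T [-0.04  0.01  0.  ] w 0.5923
go [ 0.2758 -0.1296 -0.0034 -0.0097  0.0014 -0.0014] rows 2.9233837248442094 0.039740864798381424
```

Request:
carry_out:
  moves:
    - [0, 0.07, -0.033, -0.003, -0.009, 0, 0]
    - [0, 0.15, -0.07, -0.003, -0.009, 0, 0]
    - [0, 0.23, -0.108, -0.003, -0.009, 0, 0]
    - [0, 0.276, -0.13, -0.003, -0.009, 0, 0]
    - [0, 0.276, -0.13, -0.003, -0.009, 0, 0]
    - [0, 0.276, -0.13, -0.003, -0.009, 0, 0]

```text
time: 7.87
tool_pos: [0.4267, 0.1254, 0.2007]
tool_rot: [0.002, 0.839, 0.545, -0.001]
contact_force: [0.6, 0.0, -2.5]
gripper_width: 0.591
```

```bash
python3 -c "
from h import *
t=cv2.cvtColor(manip.grab_frame('top'),cv2.COLOR_RGB2BGR);s=cv2.cvtColor(manip.grab_frame('side'),cv2.COLOR_RGB2BGR);st()
cv2.imwrite('pics/side3.png',s)
cv2.imwrite('pics/c3.png',np.hstack([crop(s,329,265,30,600),crop(t,281,245,30,200).repeat(3,0)[:600]]))
p=manip.state()['tool_pos']
for x in [(.4255,.128,.112),(.4255,.128,.09),(p[0],p[1],p[2]-.0171),(p[0],p[1],p[2]-.0171+.013)]:
  q=proj('side',x);print(q,(q-[299,235]+.5)*10)"
```

```text
7.9667 [0.4271 0.1245 0.2014] yaw -24.12 tilt 0.003 F [-0.31 -0.36 -2.15] T [-0.05  0.02 -0.01] w 0.5965
[328.44756825 259.08348726] [299.47568252 245.83487263]
[328.20269851 265.41638135] [297.0269851  309.16381352]
[328.99556078 237.15977975] [304.9556078   26.59779753]
[329.14687911 233.21518023] [306.46879114 -12.8481977 ]
```

View pics/c3.png

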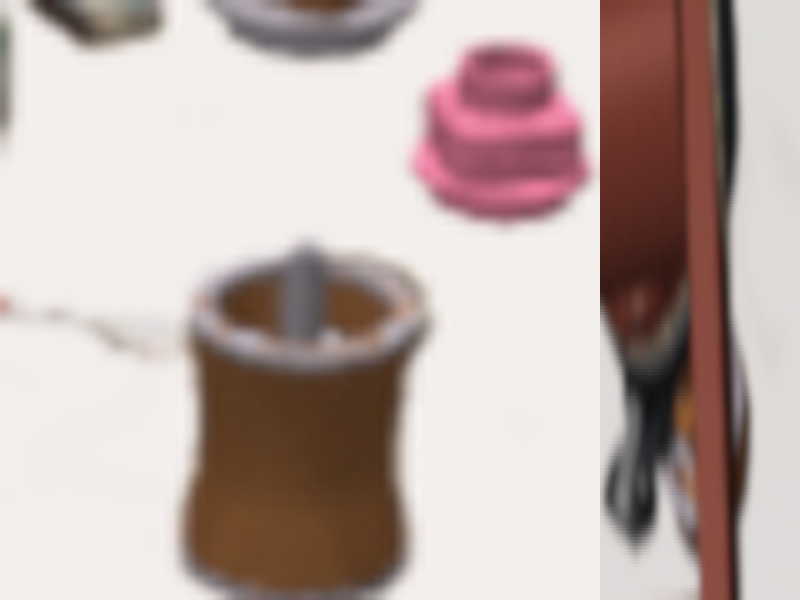

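The spindle tip is at crop (307,245) and the bottom of the head spans about 207 to 415, centred near 311. I'll hover just above the spindle and fit the two numerically.

```bash
python3 -c "
from h import *
manip.grab_frame('side');st();go(.426,.129,.152,-23.8)"
```

```text
8.0167 [0.4273 0.1243 0.2017] yaw -24.15 tilt 0.0035 F [ 0.47  0.27 -2.16] T [-0.    0.03 -0.01] w 0.593
go [ 0.0095 -0.0082  0.1243  0.007   0.0029 -0.0121] rows 1.1986877175029576 0.05712090574482026
```

Request:
carry_out:
  moves:
    - [0, 0.01, -0.008, 0.05, 0.003, 0, -0.012]
    - [0, 0.01, -0.008, 0.1, 0.003, 0, -0.012]
    - [0, 0.01, -0.008, 0.124, 0.003, 0, -0.012]
    - [0, 0.01, -0.008, 0.124, 0.003, 0, -0.012]
    - [0, 0.01, -0.008, 0.124, 0.003, 0, -0.012]
    - [0, 0.01, -0.008, 0.124, 0.003, 0, -0.012]

```text
time: 8.52
tool_pos: [0.4273, 0.13, 0.1544]
tool_rot: [0.002, 0.837, 0.546, 0.002]
contact_force: [-0.5, 1.2, -1.6]
gripper_width: 0.591
```

```bash
python3 -c "
from h import *
st()
for i in range(3): im=manip.grab_frame('side')
t=manip.grab_frame('top');st();s=cv2.cvtColor(im,cv2.COLOR_RGB2BGR);cv2.imwrite('pics/side4.png',s);cv2.imwrite('pics/top4.png',t[:,:,::-1])
cv2.imwrite('pics/c4.png',np.hstack([crop(s,329,255,25,600)]))"
```

```text
8.5167 [0.4273 0.13   0.1544] yaw -23.75 tilt 0.005 F [-0.54  1.17 -1.63] T [0.02 0.03 0.  ] w 0.5905
8.7167 [0.4273 0.1304 0.1546] yaw -23.7 tilt 0.0054 F [-0.48 -0.04 -2.4 ] T [ 0.01 -0.04  0.01] w 0.5934
```

View pics/c4.png

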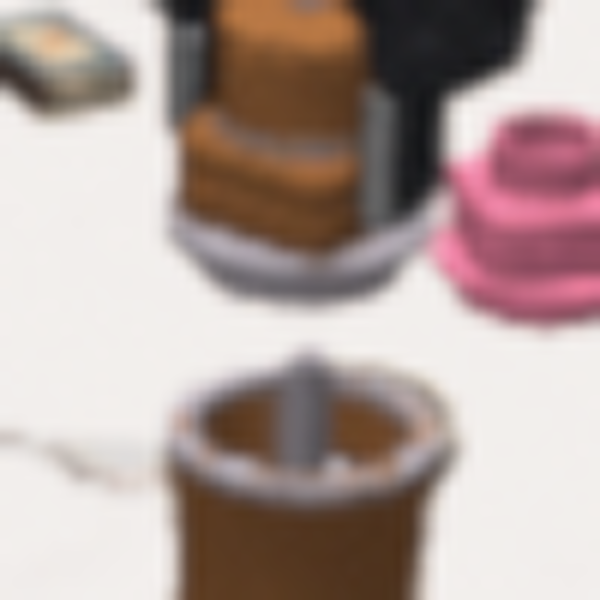

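The flange spans crop 168 to 437, the spindle 275 to 330 with its tip near (308,348), and the rim about 168 to 455. I'll take sub-pixel row profiles.

```bash
python3 -c "
from h import *
s=cv2.imread('pics/side4.png');g=cv2.cvtColor(s,cv2.COLOR_BGR2GRAY).astype(int);S=cv2.cvtColor(s,cv2.COLOR_BGR2HSV)[:,:,1].astype(int)
for v in range(247,256):print(v,'gray',g[v,314:345])
for v in range(258,270):print(v,'gray',g[v,314:345])
for v in range(258,269):print(v,'sat',S[v,322:337])
p=manip.state()['tool_pos']
for x in [(p[0],p[1],.112),(p[0],p[1],.10),(p[0],p[1],.09),(p[0],p[1],p[2]-.0171),(p[0],p[1],p[2]-.0041)]: print(proj('side',x),proj('top',x))
"
```

```text
247 gray [239 239 238 221 161 106  78  72  74  77  78  78  79  79  73  71  67  65
  64  65  87  97  75  55  81 144 192 175 120 126 153]
248 gray [239 239 238 222 176 145 117  97  89  79  74  75  78  77  77  77  75  70
  63  60  80  95  93 105 137 170 190 168 113 109 128]
249 gray [240 240 238 221 171 157 160 158 146 118  94  84  78  73  75  74  73  66
  61  67  96 129 148 161 165 166 176 164 122 108 115]
250 gray [239 240 239 231 199 158 155 168 174 165 155 142 117  92  83  78  70  70
  92 121 148 167 171 167 160 171 184 172 143 113 115]
251 gray [240 240 240 238 230 198 150 136 148 156 161 163 157 147 136 117 104 112
 136 155 162 158 144 153 189 203 187 174 158 124 112]
252 gray [239 239 240 240 238 230 192 133 114 117 125 134 140 140 136 122 114 118
 129 132 126 115 120 180 226 228 199 165 163 149 122]
253 gray [239 239 239 239 239 238 228 186 133 113 107 108 107 108 106 102 100 101
  99  97  96 107 153 216 237 238 227 190 153 144 135]
254 gray [239 239 239 239 239 239 238 228 202 164 140 131 119 114 111 106 104 106
 109 120 140 180 219 234 239 239 237 215 152 121 119]
255 gray [24
[... 2000 characters left out ...]
26 29 21 13 18]
263 sat [ 31  72 106 110  88  34  14  12  14  52  91  86  68  33  23]
264 sat [116 143 157 147 104  36  14  10  14  67 144 151 140 103  59]
265 sat [150 156 159 148 104  36  14  13  17  68 146 163 160 151 124]
266 sat [130 158 160 152 101  36  14  13  14  72 147 160 163 160 140]
267 sat [ 63  86 106 125 102  36  14  10  14  53 100 139 148 142  97]
268 sat [20 17 22 53 74 36 16 15 18 16 20 63 90 92 77]
[327.71490211 259.34479742] [277.56810603 252.04644158]
[327.58340749 262.8131289 ] [278.0982645  252.70054635]
[327.47455295 265.68430047] [278.53224099 253.23598263]
[327.99707285 251.90219928] [276.40803944 250.61516183]
[328.14284754 248.05721375] [275.79642671 249.86055954]
```

```bash
python3 -c "
from h import *
p=np.array([.4273,.1304,.1375]);d=np.array([-.222,.975,0])
print('spigot front',proj('side',p+.027*d),'meas v 255.05')
m=np.array([.4258,.1295,.09])
for dy in(-.003,0,.003): 
  q=m+[0,dy,0];print('rim back',proj('side',q-.037*d),'meas 260.5','tip',proj('side',q+[0,0,.022]))
t=cv2.imread('pics/top4.png');t0=cv2.imread('pics/top0.png')
cv2.imwrite('pics/c5.png',np.hstack([crop(t,281,252,25,400),crop(t0,281,252,25,400)]))"
```

```text
spigot front [328.02792086 255.74405649] meas v 255.05
rim back [328.16268587 259.89090336] meas 260.5 tip [328.45823813 258.86415225]
rim back [327.95771473 260.2944871 ] meas 260.5 tip [328.24737297 259.27846396]
rim back [327.7519584  260.69961686] meas 260.5 tip [328.03567447 259.69441302]
```

View pics/c5.png

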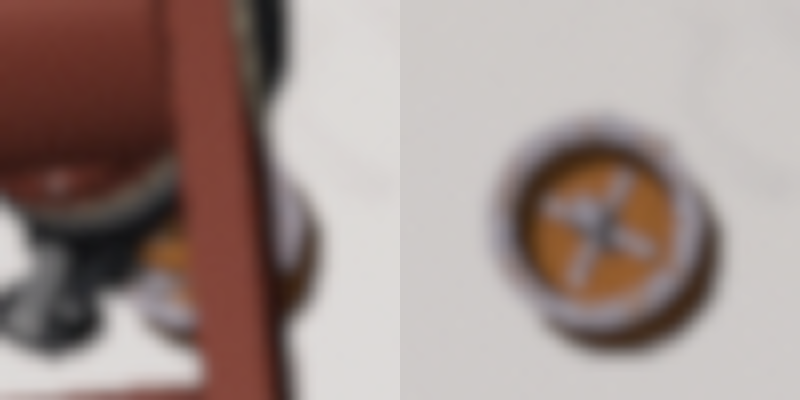

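The top view is blocked by the wrist: only slivers of the rim show, at (295,210) and (165,300). The side fit says the mill is about 1.5 mm toward -x of the head. I'll correct for that and feel my way down.

```bash
python3 -c "
from h import *
st();go(.4259,.1303,.132,-23.8);go(.4259,.1303,.122,-23.8)"
```

```text
8.7167 [0.4273 0.1304 0.1546] yaw -23.7 tilt 0.0054 F [-0.48 -0.04 -2.4 ] T [ 0.01 -0.04  0.01] w 0.5934
go [-0.0017 -0.0033  0.0564  0.0107 -0.0023  0.0035] rows 0.5420208678269867 0.04613204757415136
go [-0.0018 -0.0035  0.0814  0.0107 -0.0023  0.0035] rows 0.7815164222436397 0.04613204757415136
```

Request:
carry_out:
  moves:
    - [0, -0.002, -0.003, 0.02, 0.01, -0.002, 0]
    - [0, -0.002, -0.003, 0.04, 0.01, -0.002, 0]
    - [0, -0.002, -0.003, 0.056, 0.01, -0.002, 0]
    - [0, -0.002, -0.003, 0.06, 0.01, -0.002, 0]
    - [0, -0.002, -0.003, 0.066, 0.01, -0.002, 0]
    - [0, -0.002, -0.003, 0.072, 0.01, -0.002, 0]
    - [0, -0.002, -0.003, 0.077, 0.01, -0.002, 0]
    - [0, -0.002, -0.003, 0.077, 0.01, -0.002, 0]

```text
time: 9.38
tool_pos: [0.4259, 0.1295, 0.1233]
tool_rot: [0.001, 0.837, 0.547, -0.001]
contact_force: [-1.6, -4.0, 2.2]
gripper_width: 0.595
```

```bash
python3 -c "
from h import *
st();manip.grab_frame('side');st()"
```

```text
9.3833 [0.4259 0.1295 0.1233] yaw -23.69 tilt 0.0003 F [-1.56 -4.04  2.19] T [-0.71  0.29 -0.03] w 0.5953
9.4333 [0.4258 0.1296 0.1233] yaw -23.7 tilt 0.0003 F [-1.83 -3.93  3.23] T [-0.76  0.32 -0.03] w 0.5992
```

The socket has engaged the spindle tip, with the head's bottom about 6 mm below the tip. The force pushes the tool toward -y and -x, so I'll ease that way before going down.

Request:
carry_out:
  moves:
    - [0, -0.004, 0, -0.002, 0, 0, 0]
    - [0, -0.004, 0, -0.002, 0, 0, 0]
    - [0, -0.004, 0, -0.002, 0, 0, 0]

```text
time: 9.68
tool_pos: [0.4248, 0.1284, 0.1233]
tool_rot: [-0.0, 0.837, 0.547, -0.001]
contact_force: [0.4, -2.3, -0.8]
gripper_width: 0.601
```

```bash
python3 -c "
from h import *
manip.grab_frame('side');st()"
```

```text
9.7333 [0.4248 0.1285 0.1234] yaw -23.7 tilt -0.0007 F [ 0.2  -2.8  -0.39] T [-0.57 -0.   -0.01] w 0.5911
```

Request:
carry_out:
  moves:
    - [0, -0.003, 0.0015, 0, 0, 0, 0]
    - [0, -0.003, 0.0015, 0, 0, 0, 0]
    - [0, -0.003, 0.0015, 0.005, 0, 0, 0]
    - [0, -0.003, 0.0015, 0.01, 0, 0, 0]
    - [0, -0.003, 0.0015, 0.01, 0, 0, 0]

```text
time: 10.15
tool_pos: [0.4246, 0.1272, 0.1188]
tool_rot: [-0.0, 0.837, 0.547, -0.001]
contact_force: [1.1, -2.2, -2.0]
gripper_width: 0.596
```

```bash
python3 -c "
from h import *
manip.grab_frame('side');st()"
```

```text
10.2 [0.4245 0.1273 0.1188] yaw -23.7 tilt -0.0016 F [ 1.46 -2.74 -2.05] T [-0.39 -0.23  0.04] w 0.5959
```

Request:
carry_out:
  moves:
    - [0, -0.002, 0.002, 0, 0, 0, 0]
    - [0, -0.002, 0.002, 0, 0, 0, 0]
    - [0, -0.002, 0.002, 0.006, 0, 0, 0]
    - [0, -0.002, 0.002, 0.012, 0, 0, 0]
    - [0, -0.002, 0.002, 0.015, 0, 0, 0]
    - [0, -0.002, 0.002, 0.015, 0, 0, 0]

```text
time: 10.7
tool_pos: [0.4247, 0.1263, 0.1127]
tool_rot: [-0.001, 0.837, 0.547, -0.001]
contact_force: [0.5, 1.4, -2.7]
gripper_width: 0.595
```

```bash
python3 -c "
from h import *
manip.grab_frame('side');st()"
```

```text
10.75 [0.4247 0.1263 0.1129] yaw -23.69 tilt -0.0022 F [ 0.   -0.3  -2.18] T [ 0.02 -0.05  0.03] w 0.5971
```

The lateral force has gone and the head hangs free on the spindle. I'll go on down to home.

Request:
carry_out:
  moves:
    - [0, 0, 0, 0.006, 0, 0, 0]
    - [0, 0, 0, 0.012, 0, 0, 0]
    - [0, 0, 0, 0.018, 0, 0, 0]
    - [0, 0, 0, 0.024, 0, 0, 0]
    - [0, 0, 0, 0.03, 0, 0, 0]
    - [0, 0, 0, 0.034, 0, 0, 0]
    - [0, 0, 0, 0.036, 0, 0, 0]
    - [0, 0, 0, 0.036, 0, 0, 0]

```text
time: 11.42
tool_pos: [0.4249, 0.1262, 0.0986]
tool_rot: [-0.0, 0.837, 0.547, -0.001]
contact_force: [-0.5, -0.1, -2.7]
gripper_width: 0.598
```

```bash
python3 -c "
from h import *
manip.grab_frame('side');st()"
```

```text
11.4667 [0.4249 0.1262 0.0988] yaw -23.69 tilt -0.0017 F [ 0.07  0.04 -1.77] T [-0.03 -0.01  0.01] w 0.5954
```

Request:
carry_out:
  moves:
    - [0, 0, 0, 0.002, 0, 0, 0]
    - [0, 0, 0, 0.004, 0, 0, 0]
    - [0, 0, 0, 0.006, 0, 0, 0]
    - [0, 0, 0, 0.008, 0, 0, 0]
    - [0, 0, 0, 0.008, 0, 0, 0]

```text
time: 11.88
tool_pos: [0.4256, 0.1263, 0.0976]
tool_rot: [-0.0, 0.837, 0.547, -0.001]
contact_force: [-4.7, -0.7, 7.5]
gripper_width: 0.594
```

```bash
python3 -c "
from h import *
manip.grab_frame('side');st()"
```

```text
11.9333 [0.4256 0.1263 0.0976] yaw -23.68 tilt -0.001 F [-4.79 -0.4   8.12] T [-0.1   0.77 -0.03] w 0.5966
```

Firm seat at TCP z = 0.0976, against 0.097 expected at home. I'll relieve the push and open.

Request:
carry_out:
  moves:
    - [0, 0, 0, -0.004, 0, 0, 0]
    - [0, 0, 0, -0.004, 0, 0, 0]
    - [0.65, 0, 0, -0.004, 0, 0, 0]
    - [0.7, 0, 0, -0.004, 0, 0, 0]
    - [0.8, 0, 0, -0.004, 0, 0, 0]
    - [0.9, 0, 0, -0.004, 0, 0, 0]
    - [1, 0, 0, -0.004, 0, 0, 0]
    - [1, 0, 0, -0.004, 0, 0, 0]

```text
time: 12.6
tool_pos: [0.425, 0.1262, 0.0973]
tool_rot: [-0.0, 0.837, 0.547, -0.001]
contact_force: [-0.5, -0.6, 0.7]
gripper_width: 1.002
```

```bash
python3 -c "
from h import *
s=cv2.cvtColor(manip.grab_frame('side'),cv2.COLOR_RGB2BGR);st();go(.4249,.1262,.125,-23.7)
cv2.imwrite('pics/c6.png',crop(s,329,258,25,500))
for z in(.158,.136,.12,.096,.09):print(z,(proj('side',[.425,.1265,z])-[303.5,232.5])*10)"
```

```text
12.65 [0.425  0.1262 0.0973] yaw -23.69 tilt -0.0015 F [-0.62  0.36 -0.37] T [-0.02 -0.05 -0.05] w 0.9978
go [-0.0003 -0.0004 -0.0692 -0.0029  0.0019  0.0003] rows 0.6642763792926617 0.014027485575156004
0.158 [257.36328217 128.8964758 ]
0.136 [254.82983867 193.96872449]
0.12 [253.00851446 240.74997756]
0.096 [250.30934781 310.07887466]
0.09 [249.64062497 327.2552194 ]
```

View pics/c6.png

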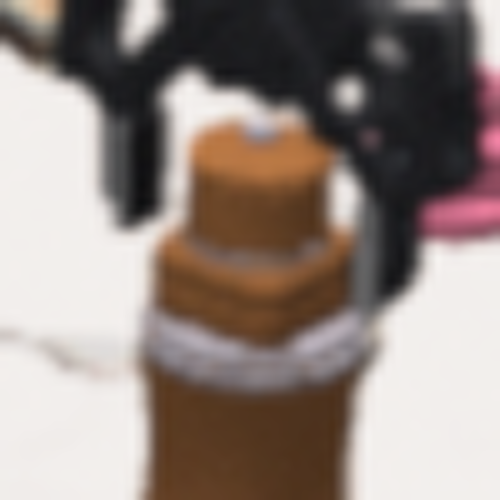

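The head is seated level: the flange lies on the rim (crop 150 to 370, y about 345) and the cap sits upright on top. The fingers are open. Now I'll raise to the cap, close and lift.

Request:
carry_out:
  moves:
    - [1, 0, 0, -0.03, 0, 0, 0]
    - [1, 0, 0, -0.061, 0, 0, 0]
    - [1, 0, 0, -0.061, 0, 0, 0]
    - [1, 0, 0, -0.061, 0, 0, 0]

```text
time: 12.98
tool_pos: [0.426, 0.1263, 0.1231]
tool_rot: [0.0, 0.837, 0.547, 0.0]
contact_force: [-0.1, -0.0, -0.3]
gripper_width: 0.998
```

Request:
carry_out:
  moves:
    - [0.7, 0, 0, 0, 0, 0, 0]
    - [0.6, 0, 0, 0, 0, 0, 0]
    - [0.55, 0, 0, 0, 0, 0, 0]
    - [0.5, 0, 0, 0, 0, 0, 0]
    - [0.45, 0, 0, 0, 0, 0, 0]
    - [0.4, 0, 0, 0, 0, 0, 0]
    - [0.3, 0, 0, 0, 0, 0, 0]
    - [0.3, 0, 0, 0, 0, 0, 0]

```text
time: 13.65
tool_pos: [0.4249, 0.1262, 0.1214]
tool_rot: [-0.0, 0.837, 0.547, -0.001]
contact_force: [0.0, -0.3, -0.7]
gripper_width: 0.518
```

```bash
python3 -c "
from h import *
manip.grab_frame('side');st()"
```

```text
13.7 [0.4249 0.1262 0.1215] yaw -23.69 tilt -0.0019 F [-0.15  0.4  -1.4 ] T [-0.04 -0.03 -0.02] w 0.5136
```

Request:
carry_out:
  moves:
    - [0.3, 0, 0, -0.008, 0, 0, 0]
    - [0.3, 0, 0, -0.018, 0, 0, 0]
    - [0.3, 0, 0, -0.03, 0, 0, 0]
    - [0.3, 0, 0, -0.045, 0, 0, 0]
    - [0.3, 0, 0, -0.09, 0, 0, 0]
    - [0.3, 0, 0, -0.15, 0, 0, 0]
    - [0.3, 0, 0, -0.22, 0, 0, 0]
    - [0.3, 0, 0, -0.275, 0, 0, 0]

```text
time: 14.37
tool_pos: [0.4256, 0.1263, 0.2344]
tool_rot: [0.0, 0.837, 0.547, 0.0]
contact_force: [0.7, 0.9, 0.3]
gripper_width: 0.52
```

Request:
carry_out:
  moves:
    - [0.3, 0, 0, 0, 0, 0, 0]
    - [0.3, 0, 0, 0, 0, 0, 0]
    - [0.3, 0, 0, 0, 0, 0, 0]
    - [0.3, 0, 0, 0, 0, 0, 0]

```text
time: 14.7
tool_pos: [0.4244, 0.1262, 0.2301]
tool_rot: [-0.001, 0.837, 0.547, -0.002]
contact_force: [0.5, -0.5, -0.4]
gripper_width: 0.519
```

```bash
python3 -c "
from h import *
s=cv2.cvtColor(manip.grab_frame('side'),cv2.COLOR_RGB2BGR);st()
cv2.imwrite('pics/c7.png',crop(s,329,245,45,600))"
```

```text
14.75 [0.4244 0.1261 0.2299] yaw -23.7 tilt -0.0041 F [-0.2   0.28 -0.2 ] T [ 0.04  0.   -0.03] w 0.5162
```

View pics/c7.png

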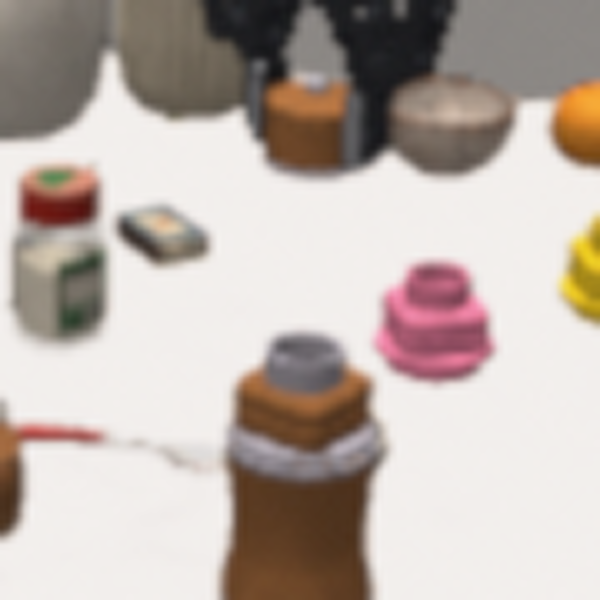

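The cap is held in the gripper at crop (308,125). Below it the head sits level and seated, with the bare neck at (305,360) and the flange on the rim at y about 450. I'll hand in.

```bash
python3 -c "
from h import *
print(manip.job_done());st()"
```

```text
the job is handed in; nothing more can be done
None
the job is handed in; nothing more can be done
```

The head is seated on the mill and released. The cap is in the gripper, about 9 cm above the top of the neck by the lift distance. I handed the job in at about 15 s, and it gave no verdict.

**What I did:** I squeezed the head on two pairs of flats to centre it, turned it to the spindle's measured angle and lowered it by feel. I then let go, gripped the cap and lifted it straight off.

**Seating check:** The head stopped firmly with the TCP at z = 0.0976 m, against about 0.097 m expected at home. The last side picture shows the flange level on the rim, the neck bare and the cap in the fingers.

**Checks that disagreed:**
- **Position estimates:** The top and side views differed by 2–4 mm on where the mill and head were.
- **Force on the mill:** My first alignment was about 3 mm off. The spindle met up to about 4 N sideways until I corrected it, and the contact at home reached about 8 N up and 5 N sideways. The mill may have shifted by about a millimetre; I did not measure it afterwards.
- **Other objects:** I took no final top view. The last side crop shows the spice jar, teaspoon, bowl, mandarin and pink and yellow decoys with nothing visibly moved. The pinch pot, mug, notebook and salt pot were not rechecked.

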